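# Make up two job trays in the enamelling workshop

### The job

Make up the two job trays for the enamellers from the stock on the board. The three-bay tray gets, counting from its card holder, the oval copper box, the tall narrow jar and the octagonal porcelain dish; the two-bay tray gets, counting from its card holder, the round copper bowl and the low wide jar. Put one thing to a bay, standing upright and flat on the bay's floor, set down rather than dropped, and leave the square copper box, the copper ring and the round porcelain dish where they are.

Things in the scene. Friction and masses are not known exactly. Their poses are not given: they have to be found in the camera images.
- oval_box: Copper pill-box blank with its lid on, oval (two straight long sides 20 mm long, round ends): 62 mm long along its x, 42 mm wide along its y, 26 mm high, a thin brass line round it. Goes into the three-bay tray. Origin: centre of its underside; z up. Starts upright on the 3 mm thick work board (top at z = 0.003), at any yaw.
- bowl: Round open copper bowl, 58 mm across, 27 mm high, upright sides above a rounded foot (sides upright from 11 mm up), wall 3 mm. Goes into the two-bay tray. Origin: centre of its underside; z up. Starts upright on the 3 mm thick work board (top at z = 0.003), at any yaw.
- octagon_dish: White porcelain colour dish, open, long octagon: 60 mm long along its x, 46 mm wide along its y, 23 mm high, upright walls 4 mm thick; the long sides (facing y) are flat over 36 mm. Goes into the three-bay tray. Origin: centre of its underside; z up. Starts upright on the 3 mm thick work board (top at z = 0.003), at any yaw.
- tall_jar: The tall narrow closed glass enamel jar with a white screw cap: body 36 mm across, 58 mm high in all; the cap is 34 mm across and 15 mm high. Goes into the three-bay tray. Origin: centre of its underside; z up. Starts upright on the 3 mm thick work board (top at z = 0.003), at any yaw.
- squat_jar: The low wide closed glass enamel jar with a white screw cap: body 52 mm across, 36 mm high in all; the cap is 48 mm across and 13 mm high. Goes into the two-bay tray. Origin: centre of its underside; z up. Starts upright on the 3 mm thick work board (top at z = 0.003), at any yaw.
- tray_three: Fixed wooden job tray, three bays in a row along its x, 242 x 96 mm. Origin: centre of its underside. Floor 4 mm thick; walls and dividers 5 mm thick, tops at 14 mm. Bays 74 mm (x) by 86 mm (y), centres at x = -79, 0, +79 mm. Small sloping steel card holder with a blank card on its -x end, towards the robot. Left or right of the board (trays swap); its x within 15 degrees of the world's.
- tray_two: Fixed wooden job tray, two bays in a row along its x, 175 x 106 mm. Origin: centre of its underside. Floor 4 mm thick; walls and divider 5 mm thick, tops at 14 mm. Bays 80 mm (x) by 96 mm (y), centres at x = -42.5 and +42.5 mm. Card holder on its -x end, towards the robot, as on the other tray; it lies on the other side of the board. Its x within 15 degrees of the world's.
- square_box: Square copper box blank with lid, 46 x 46 x 24 mm. Stays in stock: leave it where it is. Origin: centre of its underside; z up. Starts upright on the 3 mm thick work board (top at z = 0.003), at any yaw.
- napkin_ring: Copper napkin-ring blank, a plain standing tube open at both ends, 44 mm across, 30 mm high. Stays in stock: leave it where it is. Origin: centre of its underside; z up. Starts upright on the 3 mm thick work board (top at z = 0.003), at any yaw.
- round_dish: Round open white porcelain dish, 56 mm across, 20 mm high. Stays in stock: leave it where it is. (An unlisted steel firing trivet, 60 mm across, 12 mm high, also lies among the stock.) Origin: centre of its underside; z up. Starts upright on the 3 mm thick work board (top at z = 0.003), at any yaw.
Mind the look-alikes: they are no part of the job. What is shaped like the tray_two but turquoise or yellow is not meant.

How it is judged (in metres and radians):
At the end, for the whole second after the job is handed in: Each of the five things is released, at rest, upright (0.08 rad) and flat on the floor of its own bay (within 24 mm of the bay centre along the tray, 34 mm across it, underside within 3.5 mm of the floor); square box, ring and round dish within 20 mm of their starts (x of oval_box in the frame of tray_three between -0.103 and -0.055 m and y of oval_box in the frame of tray_three between -0.034 and 0.034 m and z of oval_box in the frame of tray_three between 0.001 and 0.0075 m and angle between each of oval_box, tall_jar, octagon_dish, bowl, squat_jar's own z axis and vertical below 0.08 rad and linear speed of each of oval_box, tall_jar, octagon_dish, bowl, squat_jar below 0.02 m/s and contact force between each of oval_box, tall_jar, octagon_dish, bowl, squat_jar and the fingers below 0.05 N and x of tall_jar in the frame of tray_three between -0.024 and 0.024 m and y of tall_jar in the frame of tray_three between -0.034 and 0.034 m and z of tall_jar in the frame of tray_three between 0.001 and 0.0075 m and x of octagon_dish in the frame of tray_three between 0.055 and 0.103 m and y of octagon_dish in the frame of tray_three between -0.034 and 0.034 m and z of octagon_dish in the frame of tray_three between 0.001 and 0.0075 m and x of bowl in the frame of tray_two between -0.0665 and -0.0185 m and y of bowl in the frame of tray_two between -0.034 and 0.034 m and z of bowl in the frame of tray_two between 0.001 and 0.0075 m and x of squat_jar in the frame of tray_two between 0.0185 and 0.0665 m and y of squat_jar in the frame of tray_two between -0.034 and 0.034 m and z of squat_jar in the frame of tray_two between 0.001 and 0.0075 m and distance of each of square_box, napkin_ring, round_dish from where it was at the start of the episode below 0.02 m); the robot touches nothing.
It fails at once if the square box, the napkin ring or the round dish is shifted by more than 20 mm (distance of any of square_box, napkin_ring, round_dish from where it was at the start of the episode above 0.02 m).
It fails at once if one of the five things is dropped (falls free at more than 0.6 m/s, a drop of about 2 cm) ((linear speed of oval_box above 0.6 m/s and contact force between oval_box and anything else below 0.01 N) or (linear speed of tall_jar above 0.6 m/s and contact force between tall_jar and anything else below 0.01 N) or (linear speed of octagon_dish above 0.6 m/s and contact force between octagon_dish and anything else below 0.01 N) or (linear speed of bowl above 0.6 m/s and contact force between bowl and anything else below 0.01 N) or (linear speed of squat_jar above 0.6 m/s and contact force between squat_jar and anything else below 0.01 N)).
It also fails if it takes over 128 s, if anything falls off the work surface, if the arm or the gripper's body presses on something with over 40 N, if the wrist force passes 120 N, or if a joint passes its speed limit or range.

### The arm

A 6-joint arm with a two-finger parallel gripper is mounted at the origin on the work surface. World frame = base frame: x ahead of the robot, y to its left, z up, the work surface at z = 0. Lengths are in m, angles in degrees, forces in N, time in s.
With the tool pointing down it reaches from about 0.4 to 0.825 m from the base axis. Payload 7 kg.
Tool frame: the origin (TCP) lies midway between the tips of the shut fingers; the grasp point (between the pads) lies 19 mm behind it; z points along the fingers, y is the line along which they close (so a half turn about z gives the same grasp; the last joint's range is limited). The gripper opens to 88 mm and grips with 3 to 60 N. Pads are 19 mm wide; open, the fingers measure 130 mm over their backs; the gripper's body (78 mm by 193 mm) begins 47 mm behind the grasp point.
Start: joints at [91.392, 20.546, 0.682, 0, -70.136, -16.507], TCP at [0.176, 0.652, 0.227] pointing down, gripper open.
Joint ranges: [-176.03, 176.03], [-82.01, 121.73], [-58.28, 71.71], [-173.87, 95.51], [-174.79, -0.11], [-173.66, 173.66]. Speed limits (degrees/s): [136.94, 136.94, 172.46, 180, 180, 180].

### API

Orientations are given as [roll, pitch, yaw] about the fixed x, y, z axes, in that order (R = Rz(yaw) Ry(pitch) Rx(roll)).
In Python, from plant import ctrl gives the robot as it stands. The module is installed in compiled form; this text tells all that it offers.
- The arm moves only by the tool send_rows, never from a script. Its argument "plan" is a list that holds one entry, the list of rows, each a list of 6 numbers: the shift along the tool's x, y, z in cm, then the turn, a rotation vector about the tool's x, y, z in degrees. A call has 1 to 8 rows; each row is the pose to reach, as a shift and turn from the pose commanded when the call began, along the tool's axes at that moment; what a row does not reach only later rows make up. A row lasts 1/12 s, in which the tool goes at most 41.7 mm and 7.16 degrees, less where a joint would pass 70% of its speed; a pose out of reach is approached as far as the arm can. A call with a gripper value outside its range is refused whole. "fingers" is the opening, from 0 (shut) to 1 (fully open), set as the call begins (left out, the last holds). The fingers move at their own pace and stop on an object; the grip force is fixed at half the most. Time passes only in rows, so rows that repeat a pose let the fingers close. It gives the time, the measured TCP pose, the force, the opening and the grip force at its end, in the units of the state.
- ctrl.get_obs(): the state, without advancing time (a new reading comes with each control period).
- ctrl.snapshot(name): name is "scene" or "top" or "wrist"; returns a dict with "img" (400x640x3 uint8, red, green, blue), "K" (3x3 intrinsics, pixels), "k1" (the pictures are not rectified: a ray, as slopes to the right and down, at radius r is drawn at 1 + k1 r^2 times it, then the intrinsics apply), "pose" (4x4, takes a point from camera to world coordinates). Camera axes: x right, y down, z forward; pixel columns grow to the right and rows downward; lengths in m; the calibration is good to about 2 mm. A picture is of the moment at which its call begins. There is no depth.
- ctrl.close_job(): hands the job in; it is judged then, once.
The state is a dict: "clock": time; "joint_pos": joint angles; "qvel": joint speeds; "tau": joint torques, N m; "tool_pos": TCP position; "orientation": TCP orientation; "force": force on the tool from outside, world axes, zero at the start; "moment": the same for the moment, N m; "opening": finger opening in m; "gripper_force": force on a finger pad.
Only numpy, scipy, OpenCV 4.12 (cv2) and the standard library are available. Lean on these libraries where they do the work, as an engineer would, in place of code of your own. Each camera call takes 0.05 s, during which the arm holds its last target. There are 200 camera calls.

## Working session

There is one attempt and no reset: what is moved stays moved. The work goes in short steps, Python scripts to look and compute and a tool call to move; the robot and the scene stay as the last step left them, time stands still between calls to the robot, and variables do not carry over. Pictures are saved under pics/ and viewed, at most 14 in all, crops included, and the job is handed in when it is done.

Besides the shell and the picture viewer there is one more tool, called after "Request:" as name(argument=value, ...), one argument or row to a line, values as JSON. send_rows: Moves the arm, as the interface text tells. Its arguments: {"type":"object","properties":{"plan":{"type":"array","items":{"type":"array","items":{"type":"array","items":{"type":"number"}}}},"fingers":{"type":"number"}},"required":["plan"]}

```bash
mkdir -p pics; cat > h.py <<'E'
import numpy as np, cv2
from plant import ctrl
def snap(name,fn=None):
    s=ctrl.snapshot(name)
    if fn: cv2.imwrite(fn,cv2.cvtColor(s["img"],cv2.COLOR_RGB2BGR))
    return s
def ray(s,uv,z):
    K=np.array(s["K"]);k=s["k1"]
    d=cv2.undistortPoints(np.array(uv,float).reshape(-1,1,2),K,np.array([k,0,0,0.])).reshape(-1,2)
    T=np.array(s["pose"]);D=np.c_[d,np.ones(len(d))]@T[:3,:3].T
    t=(z-T[2,3])/D[:,2:]
    return T[:3,3]+t*D
E
python3 - <<'E'
from h import *
import pickle
for n in("top","scene"):
    s=snap(n,f"pics/{n}0.png"); pickle.dump(s,open(n+"0.pkl","wb")); print(n,s["K"],s["k1"],s["pose"])
print(ctrl.get_obs())
E
```

```text
top [[498.42597227   0.         312.05130415]
 [  0.         498.42597227 194.37864066]
 [  0.           0.           1.        ]] -0.06783050057995761 [[-0.0025769  -0.99699595  0.07741086  0.33814275]
 [-0.99989379  0.00367933  0.01410198 -0.10981178]
 [-0.01434443 -0.0773663  -0.99689954  1.28219746]
 [ 0.          0.          0.          1.        ]]
scene [[435.155992     0.         321.31952431]
 [  0.         435.155992   198.73450416]
 [  0.           0.           1.        ]] -0.07737042043910528 [[ 0.52091653  0.67109728 -0.52751721  1.02576313]
 [ 0.85358975 -0.40553187  0.32699914 -0.46082421]
 [ 0.00552319 -0.62062255 -0.78409001  0.89804636]
 [ 0.          0.          0.          1.        ]]
{'clock': 0.1, 'joint_pos': array([ 9.13944107e+01,  2.05875132e+01,  6.38192881e-01, -1.49769580e-02,
       -7.01352858e+01, -1.65082891e+01]), 'qvel': array([-0.13312984, -0.11900627,  0.11300848,  0.00269522, -0.04938749,
        0.08515808]), 'tau': array([-2.60606379e-03, -5.84161770e+01,  2.93751740e+01,  7.01544106e+00,
        1.01287241e-02, -5.61760328e-05]), 'tool_pos': array([0.17591181, 0.65122505, 0.22571669]), 'orientation': array([ 1.79914880e+02, -1.05434012e-02, -1.51189702e+01]), 'force': array([ 0.32838157,  0.2575264 , -0.85936631]), 'moment': array([0.01162993, 0.01419367, 0.03028496]), 'gripper_force': 0.0, 'opening': 0.08782327442116694}
```

View pics/top0.png

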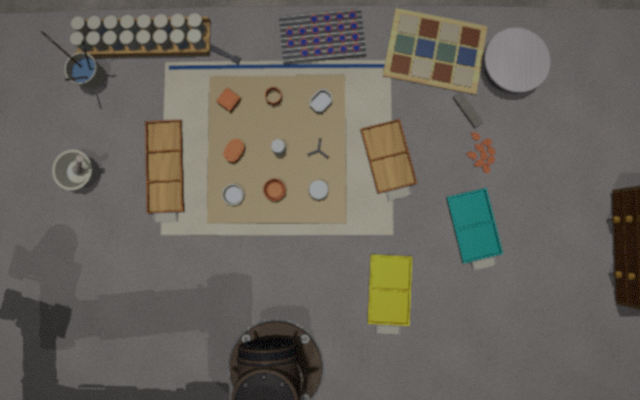

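View pics/scene0.png

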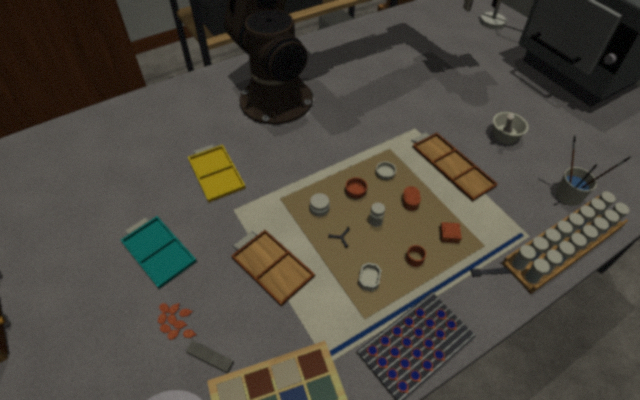

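The top view shows the board with three rows of stock. Copper: square box (229,100), ring (273,97), oval box (234,151), bowl (275,190). White: octagon dish (321,101), tall jar (279,147), round dish (233,195), squat jar (318,189). The trivet is at (318,150). The wooden trays are at (165,167) for three bays and (388,157) for two; the teal tray (474,226) and yellow tray (390,290) are decoys. Next is a close crop to check this.

```bash
python3 - <<'E'
from h import *
import pickle
s=pickle.load(open("top0.pkl","rb"));im=s["img"]
c=cv2.resize(im[65:230,140:420],None,fx=2.8,fy=2.8,interpolation=cv2.INTER_CUBIC)
cv2.imwrite("pics/crop.png",cv2.cvtColor(cv2.convertScaleAbs(c,alpha=1.5),cv2.COLOR_RGB2BGR))
b=(229,100),(273,97),(321,101),(234,151),(279,147),(318,150),(233,195),(275,190),(318,189)
print(ray(s,b,0.025).round(3))
print(ray(s,[(146,122),(182,120),(185,212),(148,213),(362,130),(398,121),(413,184),(379,192)],0.014).round(3))
w=snap("wrist","pics/w0.png"); print(w["K"],w["k1"],w["pose"])
E
```

```text
[[ 0.681  0.122  0.025]
 [ 0.688  0.008  0.025]
 [ 0.677 -0.116  0.025]
 [ 0.548  0.107  0.025]
 [ 0.557 -0.008  0.025]
 [ 0.549 -0.107  0.025]
 [ 0.435  0.109  0.025]
 [ 0.447  0.002  0.025]
 [ 0.449 -0.107  0.025]]
[[ 0.628  0.342  0.014]
 [ 0.632  0.247  0.014]
 [ 0.392  0.234  0.014]
 [ 0.39   0.331  0.014]
 [ 0.603 -0.221  0.014]
 [ 0.626 -0.315  0.014]
 [ 0.462 -0.35   0.014]
 [ 0.442 -0.263  0.014]]
[[296.50424316   0.         322.06829066]
 [  0.         296.50424316 203.58909674]
 [  0.           0.           1.        ]] -0.0060587445041460596 [[-0.26105588 -0.93075413 -0.25602064  0.24391538]
 [-0.96532118  0.25231082  0.06703927  0.63432619]
 [ 0.0021997   0.26464314 -0.96434391  0.38362051]
 [ 0.          0.          0.          1.        ]]
```

View pics/crop.png

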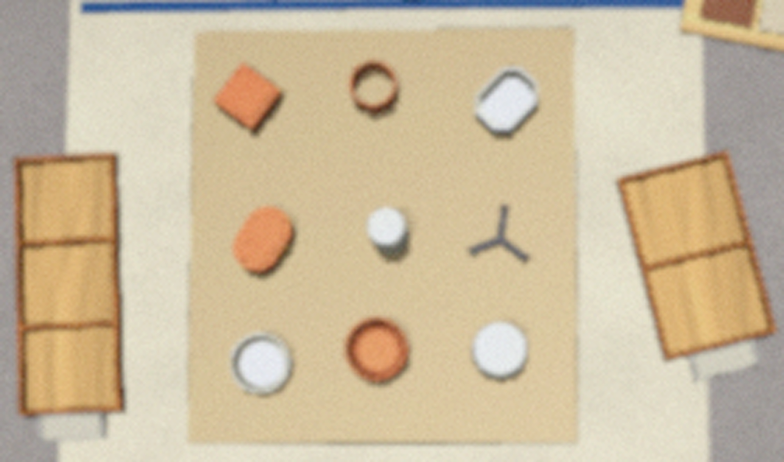

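The crop matches the list. Oval box, tall jar, octagon, bowl and squat jar are clear, and the look-alikes (square box, ring, round dish, trivet) are distinct. Next I move above the board's left half for a wrist view.

Request:
send_rows(
  plan=[
    [[3.4, 2.1, -0.2, 0, 0, -2], [6.8, 4.2, -0.4, 0, 0, -4], [10.2, 6.3, -0.6, 0, 0, -6], [13.6, 8.4, -0.8, 0, 0, -8], [17, 10.4, -1, 0, 0, -10], [20.4, 12.5, -1.2, 0, 0, -12], [23.8, 14.6, -1.4, 0, 0, -14], [27.2, 16.7, -1.6, 0, 0, -15.1]],
  ],
  fingers=1,
)

```text
clock: 0.82
tool_pos: [0.3959, 0.4178, 0.2427]
orientation: [-180.0, 0.0, 0.1]
force: [0.7, 0.6, -0.6]
opening: 0.0874
gripper_force: 0.0
```

Request:
send_rows(
  plan=[
    [[1.7, 3.6, -0.1, 0, 0, 0], [3.4, 7.2, -0.2, 0, 0, 0], [5.1, 10.8, -0.3, 0, 0, 0], [6.9, 14.4, -0.4, 0, 0, 0], [8.6, 18, -0.6, 0, 0, 0], [10.5, 22, -0.7, 0, 0, 0], [10.5, 22, -0.7, 0, 0, 0], [10.5, 22, -0.7, 0, 0, 0]],
  ],
)

```text
clock: 1.48
tool_pos: [0.5006, 0.1972, 0.2495]
orientation: [180.0, 0.0, -0.2]
force: [0.1, -0.2, 0.6]
opening: 0.0877
gripper_force: 0.0
```

```bash
python3 - <<'E'
from h import *
import pickle
s=snap("wrist","pics/wA.png"); pickle.dump(s,open("wA.pkl","wb")); o=ctrl.get_obs();print(o["clock"],o["tool_pos"],o["orientation"],o["joint_pos"])
E
```

```text
1.5333 [0.50021495 0.19847917 0.24941827] [ 1.79999279e+02  1.52403669e-02 -1.59283060e-01] [ 4.25147218e+01  6.78817756e+00 -1.45499519e+01 -1.05203870e-02
 -6.86735649e+01  4.73298223e+01]
```

View pics/wA.png

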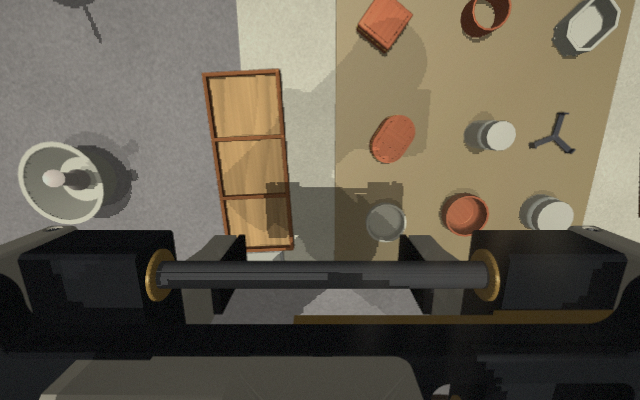

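The wrist view is sharp. Tray_three's corners are near (203,73), (281,69) and (294,247). Oval box is at (393,139), tall jar (490,136), octagon (592,25), bowl (467,215) and squat jar (547,215). Now I measure them.

```bash
cat >> h.py <<'E'
def sil(s,seed,kind,h,base=.003,win=45):
    hsv=cv2.cvtColor(s["img"],cv2.COLOR_RGB2HSV).astype(int);H,S,V=np.moveaxis(hsv,2,0)
    m=((((H<11)|(H>172))&(S>120)) if kind=="c" else ((S<45)&(V>95))).astype(np.uint8)
    r=np.zeros_like(m);u,v=seed;r[max(v-win,0):v+win,max(u-win,0):u+win]=1
    m=cv2.morphologyEx(m*r,cv2.MORPH_CLOSE,np.ones((5,5)))
    c=max(cv2.findContours(m,0,1)[0],key=cv2.contourArea)
    p=ray(s,cv2.convexHull(c).reshape(-1,2),base+h/2)[:,:2]
    b=cv2.minAreaRect((p*1000).astype(np.float32))
    return b
E
python3 - <<'E'
from h import *
import pickle
s=pickle.load(open("wA.pkl","rb"))
for n,sd,k,h in[("oval",(393,139),"c",.026),("bowl",(467,215),"c",.027),("tall",(490,136),"w",.058),("octo",(592,25),"w",.023),("squat",(547,215),"w",.036),("round",(385,223),"w",.02)]:
    print(n,np.round(np.hstack(sil(s,sd,k,h)),1))
t=ray(s,[(203,73),(281,69),(294,247),(215,137),(285,135),(222,198),(289,196)],.014)[:,:2];print(t.round(4))
T=pickle.load(open("top0.pkl","rb"))
for n,sd,k,h in[("oval",(234,151),"c",.026),("bowl",(275,190),"c",.027),("tall",(279,147),"w",.058),("octo",(321,101),"w",.023),("squat",(318,189),"w",.036)]:
    print(n,np.round(np.hstack(sil(T,sd,k,h,win=20)),1))
E
```

```text
oval [549.6 107.1  46.3  62.7  66.4]
bowl [445.2  -1.6  57.5  58.1  41.6]
tall [555.3 -14.4  53.1  35.   89.8]
octo [ 684.5 -122.8   49.1   62.3   45.2]
squat [ 450.4 -113.8   64.6   47.2   89.7]
round [434.2 108.7  54.   54.9  89.7]
[[0.6301 0.3442]
 [0.6341 0.2481]
 [0.3985 0.2391]
 [0.5531 0.337 ]
 [0.5552 0.2461]
 [0.4715 0.3356]
 [0.4739 0.2437]]
oval [524.1 109.3   3.9  13.9  21.6]
bowl [449.2   5.6  52.8  50.1  18.5]
tall [560.1  -5.9  35.8  33.4  89.7]
octo [ 682.9 -113.8   48.3   61.6   45.3]
squat [ 448.5 -107.1   50.8   48.4   89.8]
```

Request:
send_rows(
  plan=[
    [[1, 1.8, 1.8, 0, 0, 6], [2, 3.6, 3.6, 0, 0, 12], [3, 5.4, 5.4, 0, 0, 18], [4, 7.2, 7.2, 0, 0, 24], [5, 9.1, 9, 0, 0, 30], [5, 9.1, 9, 0, 0, 30], [5, 9.1, 9, 0, 0, 30]],
  ],
)

```text
clock: 2.12
tool_pos: [0.5494, 0.1087, 0.1581]
orientation: [179.9, 0.1, -30.0]
force: [0.2, 0.8, -0.3]
opening: 0.0873
gripper_force: 0.0
```

```bash
cat >> h.py <<'E'
def close(kind,seed,h,fn,base=.003,win=90):
    s=snap("wrist",fn);o=ctrl.get_obs();b=sil(s,seed,kind,h,base,win)
    c=np.array(b[0])/1000;psi=np.radians(o["orientation"][2]);d=c-o["tool_pos"][:2]
    print("t",o["clock"],"tcp",o["tool_pos"].round(4),"ori",o["orientation"].round(1))
    print("rect",np.round(np.hstack(b),1),"tool shift cm x,y",100*np.round([d@[np.cos(psi),np.sin(psi)],d@[np.sin(psi),-np.cos(psi)]],4))
    return s
E
python3 - <<'E'
from h import *
close("c",(322,195),.026,"pics/oval.png")
E
```

```text
t 2.1667 tcp [0.5498 0.1093 0.1592] ori [180.    0.  -29.9]
rect [548.6 109.7  43.2  66.2  58.9] tool shift cm x,y [-0.13  0.03]
```

View pics/oval.png

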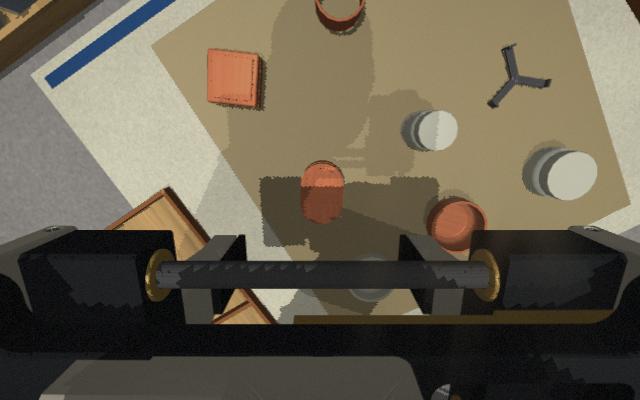

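The oval box is centred between the fingers at (322,192) with its long axis along tool x. Descend and grip.

Request:
send_rows(
  plan=[
    [[0, 0, 3.5, 0, 0, 1], [-0.1, 0, 7, 0, 0, 1], [-0.1, 0, 10.5, 0, 0, 1], [-0.1, 0, 13, 0, 0, 1], [-0.1, 0, 14.2, 0, 0, 1], [-0.1, 0, 14.2, 0, 0, 1]],
  ],
)

```text
clock: 2.67
tool_pos: [0.5475, 0.1098, 0.0154]
orientation: [179.8, 0.1, -30.9]
force: [-0.9, 0.1, 0.5]
opening: 0.0878
gripper_force: 0.0
```

Request:
send_rows(
  plan=[
    [[0, 0, 0, 0, 0, 0], [0, 0, 0, 0, 0, 0], [0, 0, 0, 0, 0, 0], [0, 0, 0, 0, 0, 0], [0, 0, 0, 0, 0, 0], [0, 0, 0, 0, 0, 0]],
  ],
  fingers=0,
)

```text
clock: 3.17
tool_pos: [0.5495, 0.1091, 0.0183]
orientation: [-179.9, -0.0, -31.0]
force: [-0.5, -1.3, -0.1]
opening: 0.0529
gripper_force: 0.0
```

Request:
send_rows(
  plan=[
    [[0, 0, 0, 0, 0, 0], [0, 0, 0, 0, 0, 0], [0, 0, 0, 0, 0, 0], [0, 0, 0, 0, 0, 0], [0, 0, 0, 0, 0, 0]],
  ],
)

```text
clock: 3.58
tool_pos: [0.5493, 0.1089, 0.0178]
orientation: [-180.0, -0.0, -31.0]
force: [-1.1, -0.0, 5.2]
opening: 0.0415
gripper_force: 29.9
```

Request:
send_rows(
  plan=[
    [[0, 0, -0.8, 0, 0, 0], [0, 0, -2, 0, 0, 0], [0, 0, -4, 0, 0, 0], [0, 0, -6, 0, 0, 0], [0, 0, -8, 0, 0, 0], [0, 0, -9, 0, 0, 0]],
  ],
)

```text
clock: 4.08
tool_pos: [0.55, 0.1093, 0.1101]
orientation: [-179.9, -0.1, -31.0]
force: [0.5, 1.1, -1.3]
opening: 0.0418
gripper_force: 29.9
```

Request:
send_rows(
  plan=[
    [[-1, -0.5, 0, 0, 0, -3], [-3.5, -1.7, 0, 0, 0, -8], [-7, -3.4, 0, 0, 0, -14], [-11, -5.3, 0, 0, 0, -20], [-15, -7.3, 0, 0, 0, -26], [-18, -8.8, 0, 0, 0, -31], [-19.1, -9.3, 0, 0, 0, -33.4], [-19.1, -9.3, 0, 0, 0, -33.4]],
  ],
)

```text
clock: 4.75
tool_pos: [0.4318, 0.2895, 0.1075]
orientation: [-180.0, 0.0, 2.7]
force: [0.4, -0.2, -1.4]
opening: 0.0418
gripper_force: 29.9
```

```bash
python3 - <<'E'
from h import *
import pickle
s=snap("wrist","pics/p1.png");pickle.dump(s,open("p1.pkl","wb"));o=ctrl.get_obs();print(o["tool_pos"],o["orientation"])
E
```

```text
[0.43232945 0.28812266 0.10737484] [1.79987488e+02 2.36334848e-02 2.54068922e+00]
```

View pics/p1.png

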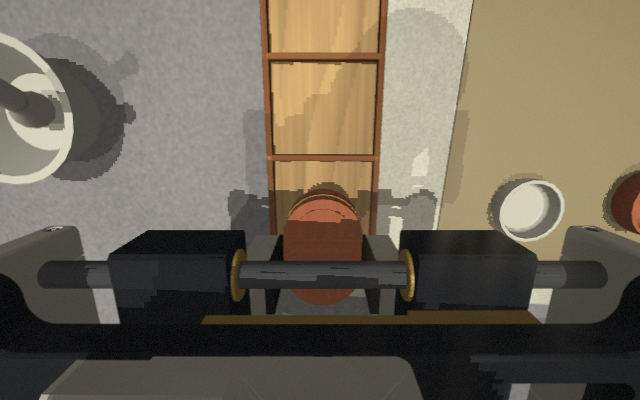

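Tray walls run straight up the picture, so the yaw matches. The dividers are at rows 56.5 and 157.5, from about 264/268 to 386/380.

```bash
python3 - <<'E'
from h import *
import pickle
s=pickle.load(open("p1.pkl","rb"))
p=ray(s,[(262.5,56.5),(386.5,56.5),(266.5,157.5),(381,157.5)],.014)[:,:2];print(p.round(4))
a=p[:2].mean(0);b=p[2:].mean(0);d=a-b;print(a,b,np.linalg.norm(d),np.degrees(np.arctan2(d[1],d[0])),np.linalg.norm(p[0]-p[1]),np.linalg.norm(p[2]-p[3]))
u=d/np.linalg.norm(d);c=(a+b)/2;[print(c+k*u) for k in(-.079,0,.079)]
E
```

```text
[[0.549  0.3426]
 [0.5536 0.2466]
 [0.4711 0.3396]
 [0.4757 0.2432]]
[0.55126664 0.29464095] [0.47343215 0.29139766] 0.07790203550162023 2.3860831838231666 0.09610118370408048 0.09659047557293908
[0.43341789 0.2897303 ]
[0.5123494  0.29301931]
[0.5912809  0.29630831]
```

Request:
send_rows(
  plan=[
    [[0.1, -0.1, 1.5, 0, 0, 0], [0.1, -0.1, 4, 0, 0, 0], [0.1, -0.1, 6.5, 0, 0, 0], [0.1, -0.1, 8, 0, 0, 0], [0.1, -0.1, 8.5, 0, 0, 0], [0.1, -0.1, 8.5, 0, 0, 0]],
  ],
)

```text
clock: 5.3
tool_pos: [0.4341, 0.2864, 0.0212]
orientation: [179.8, 0.1, 2.3]
force: [0.2, 0.1, 0.6]
opening: 0.0419
gripper_force: 29.9
```

Request:
send_rows(
  plan=[
    [[0, 0, 0.1, 0, 0, 0], [0, 0, 0.2, 0, 0, 0], [0, 0, 0.3, 0, 0, 0], [0, 0, 0.35, 0, 0, 0], [0, 0, 0.35, 0, 0, 0]],
  ],
)

```text
clock: 5.72
tool_pos: [0.4345, 0.2883, 0.0196]
orientation: [-180.0, -0.0, 2.4]
force: [0.2, -0.9, -0.4]
opening: 0.0413
gripper_force: 29.9
```

Request:
send_rows(
  plan=[
    [[0, 0, 0.05, 0, 0, 0], [0, 0, 0.1, 0, 0, 0], [0, 0, 0.15, 0, 0, 0], [0, 0, 0.15, 0, 0, 0]],
  ],
)

```text
clock: 6.05
tool_pos: [0.4345, 0.2884, 0.0188]
orientation: [-180.0, -0.0, 2.4]
force: [-5.2, -2.3, 12.5]
opening: 0.0413
gripper_force: 30.0
```

Request:
send_rows(
  plan=[
    [[0, 0, 0, 0, 0, 0], [0, 0, 0, 0, 0, 0], [0, 0, 0, 0, 0, 0], [0, 0, 0, 0, 0, 0], [0, 0, 0, 0, 0, 0]],
  ],
  fingers=1,
)

```text
clock: 6.47
tool_pos: [0.4343, 0.2881, 0.0174]
orientation: [180.0, 0.0, 2.4]
force: [-0.6, 0.6, 0.1]
opening: 0.0695
gripper_force: 0.0
```

Request:
send_rows(
  plan=[
    [[0, 0, -1, 0, 0, 0], [0, 0, -3.5, 0, 0, 0], [0, 0, -7, 0, 0, 0], [0, 0, -10.5, 0, 0, 0], [0, 0, -13.2, 0, 0, 0], [0, 0, -13.2, 0, 0, 0]],
  ],
)

```text
clock: 6.97
tool_pos: [0.4368, 0.2905, 0.1564]
orientation: [-179.6, -0.4, 2.5]
force: [0.9, 0.6, -0.1]
opening: 0.0876
gripper_force: 0.0
```

Request:
send_rows(
  plan=[
    [[1.4, 3.8, 0, 0, 0, 0.5], [2.8, 7.6, 0, 0, 0, 1], [4.2, 11.4, 0, 0, 0, 1.5], [5.6, 15.2, 0, 0, 0, 2], [7, 19, 0, 0, 0, 2.4], [8.4, 22.8, 0, 0, 0, 2.4], [9.8, 26.6, 0, 0, 0, 2.4], [11, 30.3, 0, 0, 0, 2.4]],
  ],
)

```text
clock: 7.63
tool_pos: [0.5574, -0.0122, 0.1504]
orientation: [-180.0, -0.0, -0.0]
force: [0.9, 0.8, 0.2]
opening: 0.0875
gripper_force: 0.0
```

```bash
python3 - <<'E'
from h import *
s=close("w",(322,195),.058,"pics/tall.png")
print(ray(s,[(322,195)],.061))
E
```

```text
t 7.6833 tcp [ 0.5587 -0.017   0.1501] ori [ 1.799e+02 -0.000e+00 -1.000e-01]
rect [553.6  -6.4  36.   46.9  90. ] tool shift cm x,y [-0.52 -1.06]
[[ 0.56760714 -0.01077978  0.061     ]]
```

View pics/tall.png

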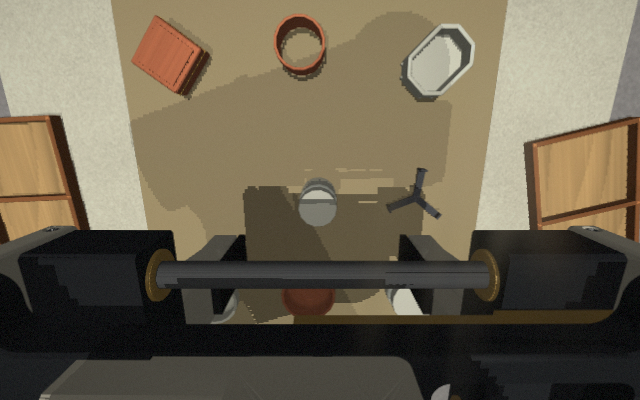

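The cap's centre is at (318,207), which puts the jar at about (0.557, -0.0075). The octagon's close-up is at (439,62). Descend on the tall jar.

Request:
send_rows(
  plan=[
    [[0, -0.3, 0, 0, 0, 0], [0, -0.3, 2.5, 0, 0, 0], [0, -0.3, 6, 0, 0, 0], [0, -0.3, 9.5, 0, 0, 0], [0, -0.3, 12, 0, 0, 0], [0, -0.3, 13.2, 0, 0, 0], [0, -0.3, 13.2, 0, 0, 0]],
  ],
)

```text
clock: 8.27
tool_pos: [0.5545, -0.007, 0.0149]
orientation: [179.9, 0.3, -0.0]
force: [-0.5, -0.3, -0.2]
opening: 0.088
gripper_force: 0.0
```

Request:
send_rows(
  plan=[
    [[0, 0, 0, 0, 0, 0], [0, 0, 0, 0, 0, 0], [0, 0, 0, 0, 0, 0], [0, 0, 0, 0, 0, 0], [0, 0, 0, 0, 0, 0], [0, 0, 0, 0, 0, 0], [0, 0, 0, 0, 0, 0], [0, 0, 0, 0, 0, 0]],
  ],
  fingers=0,
)

```text
clock: 8.93
tool_pos: [0.5569, -0.0071, 0.0178]
orientation: [-180.0, -0.0, -0.0]
force: [0.3, 0.2, 0.2]
opening: 0.04
gripper_force: 0.0
```

Request:
send_rows(
  plan=[
    [[0, 0, 0, 0, 0, 0], [0, 0, 0, 0, 0, 0], [0, 0, 0, 0, 0, 0], [0, 0, 0, 0, 0, 0]],
  ],
)

```text
clock: 9.27
tool_pos: [0.5569, -0.0071, 0.0177]
orientation: [180.0, -0.0, -0.0]
force: [0.3, -0.0, 3.4]
opening: 0.0356
gripper_force: 30.0
```

Request:
send_rows(
  plan=[
    [[0, 0, -0.8, 0, 0, 0], [0, 0, -2.5, 0, 0, 0], [0, 0, -5, 0, 0, 0], [0, 0, -7.5, 0, 0, 0], [0, 0, -9.5, 0, 0, 0], [0, 0, -10, 0, 0, 0]],
  ],
)

```text
clock: 9.77
tool_pos: [0.5587, -0.0067, 0.1216]
orientation: [-179.9, -0.3, 0.0]
force: [0.3, -0.3, -0.7]
opening: 0.0354
gripper_force: 30.0
```

Request:
send_rows(
  plan=[
    [[-0.2, -1.5, 0, 0, 0, 0], [-0.7, -5, 0, 0, 0, -0.5], [-1.3, -9, 0, 0, 0, -1], [-2, -13, 0, 0, 0, -1.5], [-2.6, -17, 0, 0, 0, -2], [-3.2, -21, 0, 0, 0, -2.4], [-3.8, -25, 0, 0, 0, -2.4], [-4.3, -28, 0, 0, 0, -2.4]],
  ],
)

```text
clock: 10.43
tool_pos: [0.513, 0.2757, 0.1174]
orientation: [-180.0, 0.0, 2.4]
force: [0.1, -0.5, -0.6]
opening: 0.0352
gripper_force: 30.0
```

Request:
send_rows(
  plan=[
    [[-0.1, -1.4, 0, 0, 0, 0], [-0.1, -2, 0, 0, 0, 0], [-0.1, -2, 2, 0, 0, 0], [-0.1, -2, 5, 0, 0, 0], [-0.1, -2, 8, 0, 0, 0], [-0.1, -2, 9.4, 0, 0, 0], [-0.1, -2, 9.6, 0, 0, 0], [-0.1, -2, 9.6, 0, 0, 0]],
  ],
)

```text
clock: 11.1
tool_pos: [0.5118, 0.2916, 0.0208]
orientation: [179.9, 0.1, 2.3]
force: [-0.1, 0.3, -1.1]
opening: 0.0352
gripper_force: 30.0
```

Request:
send_rows(
  plan=[
    [[0, 0, 0.1, 0, 0, 0], [0, 0, 0.2, 0, 0, 0], [0, 0, 0.25, 0, 0, 0], [0, 0, 0.3, 0, 0, 0], [0, 0, 0.35, 0, 0, 0], [0, 0, 0.35, 0, 0, 0]],
  ],
)

```text
clock: 11.6
tool_pos: [0.5121, 0.293, 0.0184]
orientation: [-180.0, -0.0, 2.4]
force: [0.6, 0.8, -0.8]
opening: 0.0352
gripper_force: 30.0
```

Request:
send_rows(
  plan=[
    [[0, 0, 0.05, 0, 0, 0], [0, 0, 0.1, 0, 0, 0], [0, 0, 0.1, 0, 0, 0]],
  ],
)

```text
clock: 11.85
tool_pos: [0.5124, 0.2931, 0.0182]
orientation: [-180.0, -0.0, 2.4]
force: [-2.7, -1.8, 8.5]
opening: 0.0349
gripper_force: 30.0
```

Request:
send_rows(
  plan=[
    [[0, 0, 0, 0, 0, 0], [0, 0, 0, 0, 0, 0], [0, 0, 0, 0, 0, 0], [0, 0, 0, 0, 0, 0], [0, 0, 0, 0, 0, 0]],
  ],
  fingers=1,
)

```text
clock: 12.27
tool_pos: [0.512, 0.2928, 0.0169]
orientation: [180.0, 0.0, 2.4]
force: [0.8, -0.4, 1.7]
opening: 0.0632
gripper_force: 0.0
```

Request:
send_rows(
  plan=[
    [[0, 0, -1, 0, 0, 0], [0, 0, -3.5, 0, 0, 0], [0, 0, -7, 0, 0, 0], [0, 0, -10.5, 0, 0, 0], [0, 0, -13.2, 0, 0, 0]],
  ],
)

```text
clock: 12.68
tool_pos: [0.5126, 0.2932, 0.1526]
orientation: [-179.9, -0.1, 2.4]
force: [0.2, 0.9, 1.1]
opening: 0.0873
gripper_force: 0.0
```

Request:
send_rows(
  plan=[
    [[1.2, 3.2, 0, 0, 0, 0], [2.4, 6.4, 0, 0, 0, 0], [3.6, 9.6, 0, 0, 0, 0], [4.8, 12.8, 0, 0, 0, 0], [6, 16, 0, 0, 0, 0], [7.2, 19.2, 0, 0, 0, 0], [8.4, 22.4, 0, 0, 0, 0], [9.3, 25.1, 0, 0, 0, 0]],
  ],
)

```text
clock: 13.35
tool_pos: [0.6161, 0.0439, 0.1499]
orientation: [180.0, -0.0, 2.4]
force: [0.6, 0.6, -0.2]
opening: 0.0877
gripper_force: 0.0
```

Request:
send_rows(
  plan=[
    [[1, 2.7, 0, 0, 0, 7], [2, 5.4, 0, 0, 0, 14], [3, 8.1, 0, 0, 0, 21], [4, 10.8, 0, 0, 0, 28], [5, 13.5, 0, 0, 0, 35], [6.2, 16.7, 0, 0, 0, 42], [6.2, 16.7, 0, 0, 0, 47.4], [6.2, 16.7, 0, 0, 0, 47.4]],
  ],
)

```text
clock: 14.02
tool_pos: [0.6844, -0.1203, 0.1491]
orientation: [180.0, 0.0, -45.4]
force: [-0.4, 0.7, -0.7]
opening: 0.0877
gripper_force: 0.0
```

```bash
python3 - <<'E'
from h import *
s=close("w",(322,195),.023,"pics/octo.png",win=60)
E
```

```text
t 14.0667 tcp [ 0.6841 -0.1191  0.1492] ori [180.   0. -45.]
rect [ 679.5 -113.4   47.1   64.1   45.7] tool shift cm x,y [-0.73 -0.08]
```

View pics/octo.png

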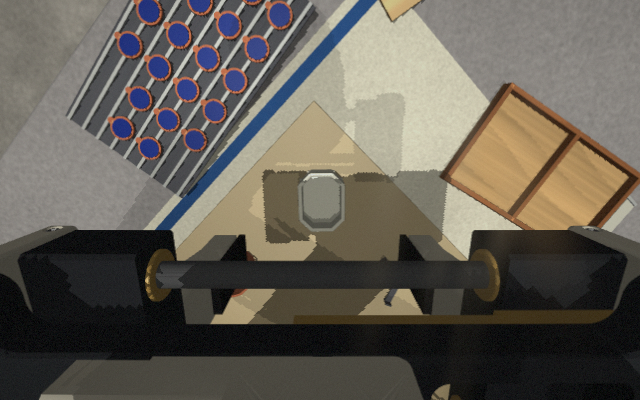

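The octagon's centre is at (321,200), aligned with the tool and 6–7 mm behind the TCP. Grip it, lift, and carry it to bay 3.

Request:
send_rows(
  plan=[
    [[-0.6, -0.1, 1, 0, 0, 0.5], [-0.6, -0.1, 4, 0, 0, 0.5], [-0.6, -0.1, 7.5, 0, 0, 0.5], [-0.6, -0.1, 11, 0, 0, 0.5], [-0.6, -0.1, 12.8, 0, 0, 0.5], [-0.6, -0.1, 13.3, 0, 0, 0.5], [-0.6, -0.1, 13.3, 0, 0, 0.5]],
  ],
)

```text
clock: 14.65
tool_pos: [0.6793, -0.1121, 0.0144]
orientation: [179.9, 0.1, -45.3]
force: [0.3, -0.4, 0.7]
opening: 0.0878
gripper_force: 0.0
```

Request:
send_rows(
  plan=[
    [[0, 0, 0, 0, 0, 0], [0, 0, 0, 0, 0, 0], [0, 0, 0, 0, 0, 0], [0, 0, 0, 0, 0, 0], [0, 0, 0, 0, 0, 0], [0, 0, 0, 0, 0, 0], [0, 0, 0, 0, 0, 0], [0, 0, 0, 0, 0, 0]],
  ],
  fingers=0,
)

```text
clock: 15.32
tool_pos: [0.6808, -0.1135, 0.0164]
orientation: [180.0, -0.0, -45.5]
force: [-1.3, 0.9, 3.5]
opening: 0.0456
gripper_force: 30.0
```

Request:
send_rows(
  plan=[
    [[0, 0, 0, 0, 0, 0], [0, 0, 0, 0, 0, 0]],
  ],
)

```text
clock: 15.48
tool_pos: [0.6808, -0.1135, 0.0164]
orientation: [180.0, -0.0, -45.5]
force: [-1.5, -0.4, 4.3]
opening: 0.0455
gripper_force: 30.0
```

Request:
send_rows(
  plan=[
    [[0, 0, -0.8, 0, 0, 0], [0, 0, -2.5, 0, 0, 0], [0, 0, -5, 0, 0, 0], [0, 0, -7.5, 0, 0, 0], [0, 0, -9.5, 0, 0, 0], [0, 0, -10, 0, 0, 0]],
  ],
)

```text
clock: 15.98
tool_pos: [0.6829, -0.1134, 0.1206]
orientation: [-179.8, -0.2, -45.5]
force: [0.3, 0.3, 0.2]
opening: 0.046
gripper_force: 30.0
```

Request:
send_rows(
  plan=[
    [[-1.1, -0.7, 0, 0, 0, 0], [-3.6, -2.3, 0, 0, 0, 0], [-6.6, -4.2, 0, 0, 0, 0], [-9.6, -6, 0, 0, 0, 0], [-12.6, -7.9, 0, 0, 0, 0], [-15.5, -9.8, 0, 0, 0, 0], [-18.5, -11.7, 0, 0, 0, 0], [-21.3, -13.4, 0, 0, 0, 0]],
  ],
)

```text
clock: 16.65
tool_pos: [0.6257, 0.1346, 0.115]
orientation: [179.9, 0.0, -45.5]
force: [0.4, 0.2, -0.0]
opening: 0.0457
gripper_force: 30.0
```

Request:
send_rows(
  plan=[
    [[-2.6, -1.6, 0, 0, 0, -5], [-5.2, -3.3, 0, 0, 0, -12], [-7.8, -4.9, 0, 0, 0, -19], [-10.2, -6.4, 0, 0, 0, -26], [-12.2, -7.6, 0, 0, 0, -33], [-13.6, -8.5, 0, 0, 0, -40], [-14.2, -8.9, 0, 0, 0, -46], [-14.2, -8.9, 0, 0, 0, -47.9]],
  ],
)

```text
clock: 17.32
tool_pos: [0.5897, 0.2983, 0.1147]
orientation: [180.0, 0.1, 2.9]
force: [0.0, -0.5, -0.4]
opening: 0.0457
gripper_force: 30.0
```

Request:
send_rows(
  plan=[
    [[0, 0, 0, 0, 0, 0], [0, 0, 1, 0, 0, 0]],
  ],
)

```text
clock: 17.48
tool_pos: [0.5915, 0.297, 0.1069]
orientation: [-179.9, -0.1, 2.3]
force: [1.9, 0.7, -0.7]
opening: 0.0458
gripper_force: 30.0
```

Request:
send_rows(
  plan=[
    [[0.1, 0, 2, 0, 0, 0], [0.1, 0, 5, 0, 0, 0], [0.1, 0, 7.5, 0, 0, 0], [0.1, 0, 8.5, 0, 0, 0], [0.1, 0, 8.6, 0, 0, 0], [0.1, 0, 8.6, 0, 0, 0]],
  ],
)

```text
clock: 17.98
tool_pos: [0.5918, 0.2956, 0.0191]
orientation: [179.9, 0.1, 2.3]
force: [0.2, -0.7, -0.9]
opening: 0.0454
gripper_force: 30.0
```

Request:
send_rows(
  plan=[
    [[0, 0, 0.1, 0, 0, 0], [0, 0, 0.2, 0, 0, 0], [0, 0, 0.25, 0, 0, 0], [0, 0, 0.3, 0, 0, 0], [0, 0, 0.35, 0, 0, 0], [0, 0, 0.35, 0, 0, 0]],
  ],
)

```text
clock: 18.48
tool_pos: [0.5921, 0.2963, 0.0167]
orientation: [-180.0, -0.0, 2.4]
force: [0.6, 0.5, 0.1]
opening: 0.0452
gripper_force: 30.0
```

Request:
send_rows(
  plan=[
    [[0, 0, 0.05, 0, 0, 0], [0, 0, 0.1, 0, 0, 0], [0, 0, 0.1, 0, 0, 0]],
  ],
)

```text
clock: 18.73
tool_pos: [0.5923, 0.2963, 0.0164]
orientation: [-180.0, -0.0, 2.4]
force: [-2.1, -1.8, 5.1]
opening: 0.0457
gripper_force: 30.0
```

Request:
send_rows(
  plan=[
    [[0, 0, 0, 0, 0, 0], [0, 0, 0, 0, 0, 0], [0, 0, 0, 0, 0, 0], [0, 0, 0, 0, 0, 0], [0, 0, 0, 0, 0, 0]],
  ],
  fingers=1,
)

```text
clock: 19.15
tool_pos: [0.5921, 0.2962, 0.0154]
orientation: [180.0, 0.0, 2.4]
force: [-0.1, -0.4, -0.7]
opening: 0.0734
gripper_force: 0.0
```

Request:
send_rows(
  plan=[
    [[0, 0, -1, 0, 0, 0], [0, 0, -3.5, 0, 0, 0], [0, 0, -7, 0, 0, 0], [0, 0, -10.5, 0, 0, 0], [0, 0, -13.3, 0, 0, 0]],
  ],
)

```text
clock: 19.57
tool_pos: [0.5927, 0.2964, 0.1521]
orientation: [-179.9, -0.1, 2.4]
force: [0.9, 0.0, 0.1]
opening: 0.0872
gripper_force: 0.0
```

Request:
send_rows(
  plan=[
    [[-2, 3.6, 0, 0, 0, 0.5], [-4, 7.2, 0, 0, 0, 1], [-6, 10.8, 0, 0, 0, 1.5], [-8, 14.4, 0, 0, 0, 2], [-9.9, 18, 0, 0, 0, 2.4], [-11.9, 21.6, 0, 0, 0, 2.4], [-13.8, 25.2, 0, 0, 0, 2.4], [-15.7, 28.8, 0, 0, 0, 2.4]],
  ],
)

```text
clock: 20.23
tool_pos: [0.4462, 0.0005, 0.1495]
orientation: [-180.0, -0.1, 0.0]
force: [0.7, -1.0, 0.3]
opening: 0.088
gripper_force: 0.0
```

Request:
send_rows(
  plan=[
    [[0, 0, 0, 0, 0, 0], [0, 0, 0, 0, 0, 0]],
  ],
)

```text
clock: 20.4
tool_pos: [0.4466, 0.0004, 0.1497]
orientation: [-180.0, -0.1, -0.2]
force: [1.5, 0.8, 0.6]
opening: 0.0874
gripper_force: 0.0
```

```bash
python3 - <<'E'
from h import *
s=close("c",(322,195),.027,"pics/bowl.png",win=60)
E
```

```text
t 20.45 tcp [0.4475 0.0014 0.1497] ori [-1.8e+02 -1.0e-01 -1.0e-01]
rect [447.    4.8  60.2  58.6  14.8] tool shift cm x,y [-0.05 -0.34]
```

View pics/bowl.png

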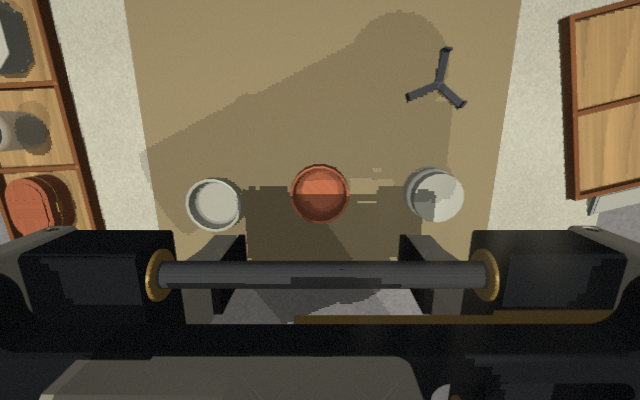

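The bowl is centred at (320,194). In the three-bay tray, the oval box (40,205) and the jar sit in their bays. Grip the bowl.

Request:
send_rows(
  plan=[
    [[0, -0.2, 2, 0, 0, 0], [0, -0.2, 5.5, 0, 0, 0], [0, -0.2, 9, 0, 0, 0], [0, -0.2, 11.5, 0, 0, 0], [0, -0.2, 12.8, 0, 0, 0], [0, -0.2, 13.2, 0, 0, 0], [0, -0.2, 13.2, 0, 0, 0]],
  ],
)

```text
clock: 21.03
tool_pos: [0.4473, 0.0045, 0.0157]
orientation: [179.9, 0.1, 0.1]
force: [-0.2, 0.5, -0.2]
opening: 0.0876
gripper_force: 0.0
```

Request:
send_rows(
  plan=[
    [[0, 0, 0, 0, 0, 0], [0, 0, 0, 0, 0, 0], [0, 0, 0, 0, 0, 0], [0, 0, 0, 0, 0, 0], [0, 0, 0, 0, 0, 0], [0, 0, 0, 0, 0, 0], [0, 0, 0, 0, 0, 0], [0, 0, 0, 0, 0, 0]],
  ],
  fingers=0,
)

```text
clock: 21.7
tool_pos: [0.4477, 0.0041, 0.0172]
orientation: [-180.0, -0.1, -0.0]
force: [-1.4, 0.0, 7.2]
opening: 0.0569
gripper_force: 30.0
```

Request:
send_rows(
  plan=[
    [[0, 0, -0.8, 0, 0, 0], [0, 0, -2.5, 0, 0, 0], [0, 0, -5, 0, 0, 0], [0, 0, -7.5, 0, 0, 0], [0, 0, -9.5, 0, 0, 0], [0, 0, -10, 0, 0, 0]],
  ],
)

```text
clock: 22.2
tool_pos: [0.4489, 0.0044, 0.1202]
orientation: [-179.9, -0.3, 0.0]
force: [0.4, -1.7, -0.6]
opening: 0.057
gripper_force: 30.0
```

Request:
send_rows(
  plan=[
    [[0.2, 1.5, 0, 0, 0, -1], [0.7, 5, 0, 0, 0, -3], [1.3, 9, 0, 0, 0, -5], [2, 13, 0, 0, 0, -7], [2.6, 17, 0, 0, 0, -9], [3.2, 21, 0, 0, 0, -11], [3.8, 25, 0, 0, 0, -12], [4.2, 28.5, 0, 0, 0, -13]],
  ],
)

```text
clock: 22.87
tool_pos: [0.4889, -0.2835, 0.1162]
orientation: [-180.0, 0.0, 13.0]
force: [1.0, 1.3, -0.4]
opening: 0.0571
gripper_force: 30.0
```

Request:
send_rows(
  plan=[
    [[0, 1.2, 0, 0, 0, 0], [0, 1.5, 0, 0, 0, 0], [0, 1.5, 0, 0, 0, 0]],
  ],
)

```text
clock: 23.12
tool_pos: [0.4919, -0.2962, 0.1158]
orientation: [-180.0, 0.1, 12.9]
force: [-0.6, -0.2, -0.9]
opening: 0.057
gripper_force: 30.0
```

```bash
python3 - <<'E'
from h import *
import pickle
s=snap("wrist","pics/p2.png");pickle.dump(s,open("p2.pkl","wb"));o=ctrl.get_obs();print(o["tool_pos"],o["orientation"])
E
```

```text
[ 0.49188739 -0.29531542  0.11601539] [-1.79950863e+02  5.43974192e-02  1.29181486e+01]
```

View pics/p2.png

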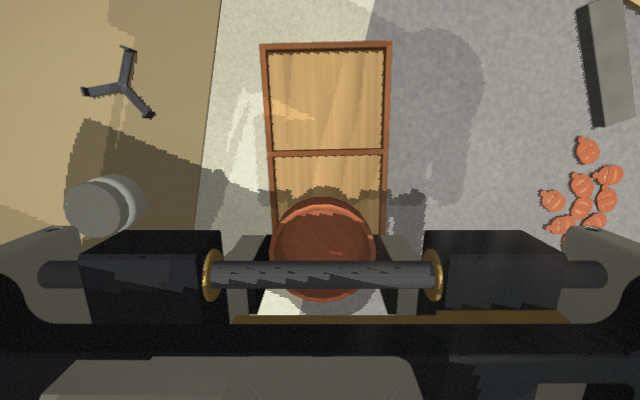

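Tray_two's far outer corners are at (260,45) and (391,41). The divider runs from (267,153.5) to (388,151).

```bash
python3 - <<'E'
from h import *
import pickle
s=pickle.load(open("p2.pkl","rb"))
p=ray(s,[(260.5,44.5),(391.5,41),(267,153.5),(387.5,151)],.014)[:,:2];print(p.round(4))
a=p[:2].mean(0);b=p[2:].mean(0);d=a-b;print(np.linalg.norm(d),np.degrees(np.arctan2(d[1],d[0])),np.linalg.norm(p[0]-p[1]),np.linalg.norm(p[2]-p[3]))
e=p[0]-p[1];print(np.degrees(np.arctan2(-e[0],e[1])))
psi=np.radians(14.);u=np.array([np.cos(psi),np.sin(psi)]);c=((a-.0875*u)+b)/2;print("centre",c)
for k in(-.0425,.0425): print(c+k*u)
E
```

```text
[[ 0.6075 -0.2183]
 [ 0.633  -0.3188]
 [ 0.5241 -0.2383]
 [ 0.5495 -0.3397]]
0.08588302630575295 13.7715627089499 0.10370456554147152 0.10451964671586653
14.222087475104193
centre [ 0.53605836 -0.28932611]
[ 0.4948208  -0.29960779]
[ 0.57729593 -0.27904442]
```

Request:
send_rows(
  plan=[
    [[0.2, 0.3, 1, 0, 0, -1], [0.2, 0.3, 3.5, 0, 0, -1], [0.2, 0.3, 6.5, 0, 0, -1], [0.2, 0.3, 8.8, 0, 0, -1], [0.2, 0.3, 9.5, 0, 0, -1], [0.2, 0.3, 9.5, 0, 0, -1]],
  ],
)

```text
clock: 23.67
tool_pos: [0.4939, -0.2966, 0.0198]
orientation: [-179.9, 0.2, 14.1]
force: [0.3, 0.3, 0.3]
opening: 0.0568
gripper_force: 30.0
```

Request:
send_rows(
  plan=[
    [[0, 0, 0.1, 0, 0, 0], [0, 0, 0.2, 0, 0, 0], [0, 0, 0.25, 0, 0, 0], [0, 0, 0.3, 0, 0, 0], [0, 0, 0.35, 0, 0, 0], [0, 0, 0.35, 0, 0, 0]],
  ],
)

```text
clock: 24.17
tool_pos: [0.4953, -0.2982, 0.0184]
orientation: [180.0, -0.0, 14.0]
force: [-0.6, 0.1, -0.3]
opening: 0.0569
gripper_force: 30.0
```

Request:
send_rows(
  plan=[
    [[0, 0, 0.05, 0, 0, 0], [0, 0, 0.1, 0, 0, 0], [0, 0, 0.15, 0, 0, 0], [0, 0, 0.15, 0, 0, 0]],
  ],
)

```text
clock: 24.5
tool_pos: [0.4954, -0.2983, 0.0179]
orientation: [180.0, -0.0, 14.0]
force: [-2.2, 2.1, 11.6]
opening: 0.057
gripper_force: 30.0
```

Request:
send_rows(
  plan=[
    [[0, 0, 0, 0, 0, 0], [0, 0, 0, 0, 0, 0], [0, 0, 0, 0, 0, 0], [0, 0, 0, 0, 0, 0], [0, 0, 0, 0, 0, 0]],
  ],
  fingers=1,
)

```text
clock: 24.92
tool_pos: [0.4951, -0.2982, 0.0164]
orientation: [-180.0, 0.0, 14.0]
force: [0.4, 0.2, 0.2]
opening: 0.084
gripper_force: 0.0
```

Request:
send_rows(
  plan=[
    [[0, 0, -1, 0, 0, 0], [0, 0, -3.5, 0, 0, 0], [0, 0, -7, 0, 0, 0], [0, 0, -10.5, 0, 0, 0], [0, 0, -13.3, 0, 0, 0]],
  ],
)

```text
clock: 25.33
tool_pos: [0.4955, -0.2985, 0.1529]
orientation: [179.9, -0.1, 14.0]
force: [0.9, -0.8, 0.2]
opening: 0.0877
gripper_force: 0.0
```

Request:
send_rows(
  plan=[
    [[0, -3.5, 0, 0, 0, 3], [0, -7, 0, 0, 0, 6], [0, -10.5, 0, 0, 0, 9], [0, -14, 0, 0, 0, 12], [0.1, -17.5, 0, 0, 0, 14], [0.1, -19.5, 0, 0, 0, 14], [0.1, -19.5, 0, 0, 0, 14], [0.1, -19.5, 0, 0, 0, 14]],
  ],
)

```text
clock: 26.0
tool_pos: [0.4491, -0.1078, 0.1505]
orientation: [-180.0, -0.1, 0.1]
force: [0.9, -0.2, 1.3]
opening: 0.0875
gripper_force: 0.0
```

```bash
python3 - <<'E'
from h import *
s=close("w",(322,195),.036,"pics/squat.png",win=60)
g=cv2.medianBlur(cv2.cvtColor(s["img"],cv2.COLOR_RGB2GRAY),5)
c=cv2.HoughCircles(g,cv2.HOUGH_GRADIENT,1.5,60,param1=80,param2=25,minRadius=23,maxRadius=35)[0]
for k in c:
    if abs(k[0]-322)<60 and abs(k[1]-200)<50: print(k,ray(s,[k[:2]],.039).round(4))
E
```

```text
t 26.05 tcp [ 0.4493 -0.1084  0.1503] ori [-1.8e+02 -1.0e-01  1.0e-01]
rect [ 4.469e+02 -1.075e+02  5.560e+01  5.010e+01  1.000e-01] tool shift cm x,y [-0.24 -0.1 ]
[323.25 195.75  27.2 ] [[ 0.4533 -0.1076  0.039 ]]
```

View pics/squat.png

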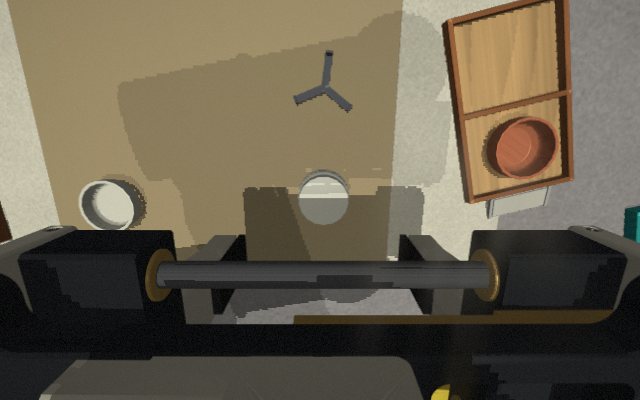

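The squat jar's cap is centred at (323,196), under the tool, and the bowl sits in its bay at (522,148). Grip the jar.

Request:
send_rows(
  plan=[
    [[-0.1, -0.1, 2, 0, 0, 0], [-0.1, -0.1, 5.5, 0, 0, 0], [-0.1, -0.1, 9, 0, 0, 0], [-0.1, -0.1, 11.5, 0, 0, 0], [-0.1, -0.1, 12.8, 0, 0, 0], [-0.1, -0.1, 13.2, 0, 0, 0], [-0.1, -0.1, 13.2, 0, 0, 0]],
  ],
)

```text
clock: 26.63
tool_pos: [0.4475, -0.1086, 0.0166]
orientation: [180.0, 0.2, -0.1]
force: [0.6, -1.0, 0.3]
opening: 0.0874
gripper_force: 0.0
```

Request:
send_rows(
  plan=[
    [[0, 0, 0, 0, 0, 0], [0, 0, 0, 0, 0, 0], [0, 0, 0, 0, 0, 0], [0, 0, 0, 0, 0, 0], [0, 0, 0, 0, 0, 0], [0, 0, 0, 0, 0, 0], [0, 0, 0, 0, 0, 0], [0, 0, 0, 0, 0, 0]],
  ],
  fingers=0,
)

```text
clock: 27.3
tool_pos: [0.4482, -0.1077, 0.0179]
orientation: [180.0, -0.0, 0.0]
force: [-0.8, 1.0, 5.5]
opening: 0.0488
gripper_force: 30.0
```

Request:
send_rows(
  plan=[
    [[0, 0, -0.8, 0, 0, 0], [0, 0, -2.5, 0, 0, 0], [0, 0, -5, 0, 0, 0], [0, 0, -7.5, 0, 0, 0], [0, 0, -9.5, 0, 0, 0], [0, 0, -10, 0, 0, 0]],
  ],
)

```text
clock: 27.8
tool_pos: [0.4497, -0.1076, 0.1211]
orientation: [-180.0, -0.3, 0.0]
force: [0.8, 0.1, -0.6]
opening: 0.0493
gripper_force: 30.0
```

Request:
send_rows(
  plan=[
    [[0.7, 0.9, 0, 0, 0, -1], [2.2, 2.9, 0, 0, 0, -3], [4.4, 5.8, 0, 0, 0, -6], [6.6, 8.7, 0, 0, 0, -9], [8.8, 11.6, 0, 0, 0, -12], [11, 14.5, 0, 0, 0, -14], [12.5, 16.5, 0, 0, 0, -14], [12.9, 17.1, 0, 0, 0, -14]],
  ],
)

```text
clock: 28.47
tool_pos: [0.5783, -0.2816, 0.1162]
orientation: [180.0, 0.1, 13.9]
force: [0.0, 0.2, -0.6]
opening: 0.0495
gripper_force: 30.0
```

Request:
send_rows(
  plan=[
    [[0, 0, 0, 0, 0, 0], [0, 0, 1.5, 0, 0, 0], [0, 0, 4, 0, 0, 0], [0, 0, 7, 0, 0, 0], [0, 0, 8.8, 0, 0, 0], [0, 0, 9.5, 0, 0, 0], [0, 0, 9.5, 0, 0, 0]],
  ],
)

```text
clock: 29.05
tool_pos: [0.5753, -0.2777, 0.021]
orientation: [-179.9, 0.2, 14.0]
force: [-0.5, 0.6, -0.5]
opening: 0.0493
gripper_force: 30.0
```

Request:
send_rows(
  plan=[
    [[0, 0, 0.1, 0, 0, 0], [0, 0, 0.2, 0, 0, 0], [0, 0, 0.25, 0, 0, 0], [0, 0, 0.3, 0, 0, 0], [0, 0, 0.35, 0, 0, 0], [0, 0, 0.35, 0, 0, 0]],
  ],
)

```text
clock: 29.55
tool_pos: [0.5771, -0.2788, 0.0195]
orientation: [180.0, -0.0, 14.0]
force: [-0.6, -0.1, -0.8]
opening: 0.0493
gripper_force: 30.0
```

Request:
send_rows(
  plan=[
    [[0, 0, 0.05, 0, 0, 0], [0, 0, 0.1, 0, 0, 0], [0, 0, 0.15, 0, 0, 0], [0, 0, 0.15, 0, 0, 0]],
  ],
)

```text
clock: 29.88
tool_pos: [0.5772, -0.2788, 0.0189]
orientation: [180.0, -0.0, 14.0]
force: [-2.6, 2.2, 10.9]
opening: 0.0492
gripper_force: 30.1
```

Request:
send_rows(
  plan=[
    [[0, 0, 0, 0, 0, 0], [0, 0, 0, 0, 0, 0], [0, 0, 0, 0, 0, 0], [0, 0, 0, 0, 0, 0], [0, 0, 0, 0, 0, 0]],
  ],
  fingers=1,
)

```text
clock: 30.3
tool_pos: [0.5769, -0.2787, 0.0174]
orientation: [-180.0, 0.0, 14.0]
force: [0.0, -0.3, -0.5]
opening: 0.0774
gripper_force: 0.0
```

Request:
send_rows(
  plan=[
    [[0, 0, -1, 0, 0, 0], [0, 0, -3.5, 0, 0, 0], [0, 0, -7, 0, 0, 0], [0, 0, -11, 0, 0, 0], [0, 0, -15, 0, 0, 0], [0, 0, -18, 0, 0, 0], [0, 0, -18, 0, 0, 0]],
  ],
)

```text
clock: 30.88
tool_pos: [0.5803, -0.2802, 0.2066]
orientation: [179.6, -0.6, 14.0]
force: [1.5, -0.8, 2.0]
opening: 0.0874
gripper_force: 0.0
```

Request:
send_rows(
  plan=[
    [[-2, -3.4, 0, 0, 0, 0], [-4, -6.8, 0, 0, 0, 0], [-6, -10.2, 0, 0, 0, 0], [-8, -13.6, 0, 0, 0, 0], [-10, -17, 0, 0, 0, 0], [-11, -20, 0, 0, 0, 0], [-11, -20, 0, 0, 0, 0], [-11, -20, 0, 0, 0, 0]],
  ],
)

```text
clock: 31.55
tool_pos: [0.4216, -0.1102, 0.1989]
orientation: [180.0, -0.2, 14.2]
force: [1.4, 0.5, 0.8]
opening: 0.0876
gripper_force: 0.0
```

```bash
python3 - <<'E'
from h import *
t=snap("top")["img"];s=snap("scene")["img"];w=snap("wrist")["img"]
c=lambda a:cv2.convertScaleAbs(a,alpha=1.4)
a=cv2.resize(t[55:235,130:430],(700,420),interpolation=cv2.INTER_CUBIC)
b=cv2.resize(s[110:320,210:530],(760,499),interpolation=cv2.INTER_CUBIC)
cv2.imwrite("pics/f1.png",cv2.cvtColor(c(a),4));cv2.imwrite("pics/f2.png",cv2.cvtColor(c(b),4))
print(ctrl.get_obs()["tool_pos"])
E
```

```text
[ 0.42252256 -0.11155682  0.19792718]
```

View pics/f1.png

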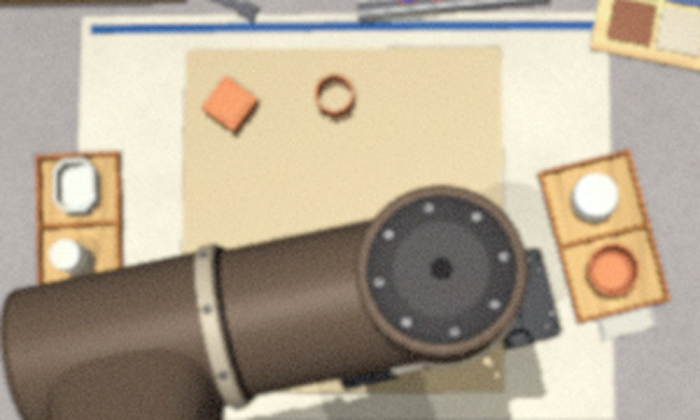

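View pics/f2.png

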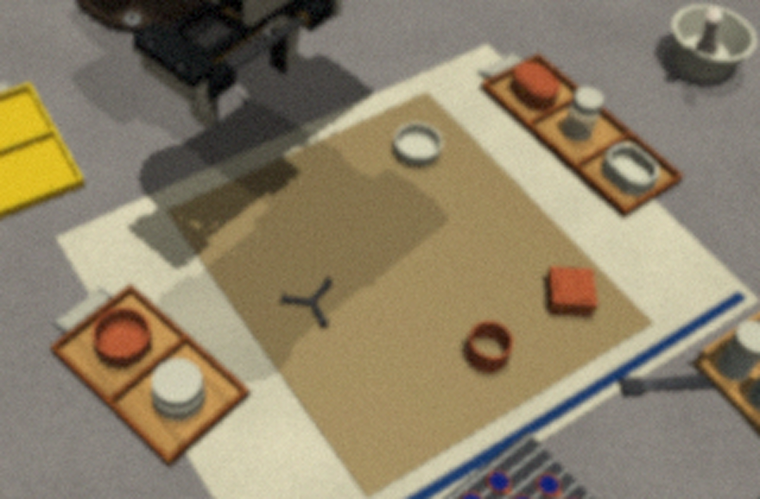

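Both views show all five items upright in their bays. Oval (535,85), tall jar (582,112) and octagon (632,168) are in tray_three; bowl (122,335) and squat jar (178,388) are in tray_two. The stock pieces have not moved, so I am handing in.

```bash
python3 -c "
from plant import ctrl
print(ctrl.close_job())"
```

```text
the job is handed in; nothing more can be done
None
```

Job handed in at about 32 s of the 128 s allowed: all five things were set down upright in their bays, and the square box, ring and round dish were left where they stood; no verdict came back on hand-in.

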